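# Rock the suspect chair rung and pull it for regluing

### The job

One of the three rungs standing in the clamped chair rail, the one with the red tape, is thought to be loose. Take it by its upper part and rock it in its hole through its play, first to the left and then to the right along the rail (as seen from the robot), to confirm that it gives. Then draw it straight out, lower it foot first into the blue pot until it stands on or near the bottom, and only then let go, leaving the pot upright.

Things in the scene. Friction and masses are not known exactly. Their poses are not given: they have to be found in the camera images.
- taped_rung: Suspect rung: pale round rod 20 mm wide, 130 mm long, 60 g, loose, upright in one of the rail's 3 holes; red tape 104-126 mm above its foot, red top end. Origin: centre of its foot, z up the rod. 40 mm stand in the hole, 90 mm above. The hole is 26 mm wide: it shifts 3 mm and leans 8 degrees each way. The two other rungs, same size, have no tape and a dark collar at the rail, and are glued fast.
- rung_top (a point): Centre of the taped rung's top end, 130 mm above its origin along the rod, about 16 mm aside at full lean. Gripped with the fingers closing across the rail, the rung pivots between the pads when the gripper moves sideways along the rail.
- rail: Brown wooden block 64 x 340 x 50 mm (x, y, z), fixed; at each end (y = -153, +153) a dark clamp strap with 2 black knobs, 110 mm across, up to 66 mm high. Origin: centre of its underside on the bench; y along its length to the robot's left, yaw up to 14 degrees. Upright holes 26 mm wide, bottom 10 mm above the bench, at x = 0, y = -100, 0, +100 mm, one rung in each; rungs top out at 140 mm.
- pot: Round blue pot, open at the top, on the bench to the right of the rail: 90 mm wide at the rim, tapering a little downwards, wall 4 mm, 70 mm high, floor about 5 mm thick, 0.6 kg, loose. Origin: centre of its underside, z up. A rung let go in it may lean on its rim.
Mind the look-alikes: they are no part of the job. What is shaped like the taped_rung but green is not meant. Of the things that look like the pot, take the one that is nearest to the robot's base at the start.

How it is judged:
On the way, in this order (a step that is already met when the one before it is completed fails the run):
1. the taped rung, still in its hole, leans to the left along the rail: its top is at least 7 mm aside of the hole's axis (z of taped_rung in the frame of rail below 0.03 m and (y of rung_top in the frame of rail between -0.093 and -0.055 m or y of rung_top in the frame of rail between 0.007 and 0.045 m or y of rung_top in the frame of rail between 0.107 and 0.145 m)), for 0.1 s.
2. then, still in its hole, it leans to the right along the rail by at least 7 mm at the top (z of taped_rung in the frame of rail below 0.03 m and (y of rung_top in the frame of rail between -0.145 and -0.107 m or y of rung_top in the frame of rail between -0.045 and -0.007 m or y of rung_top in the frame of rail between 0.055 and 0.093 m)), for 0.1 s.
3. its foot is lowered into the pot, to less than 30 mm above the pot's underside, while the fingers still hold it (horizontal distance between taped_rung and pot below 0.045 m and z of taped_rung in the frame of pot below 0.03 m and contact force between the fingers and taped_rung above 0.5 N), for 0.1 s.
At the end, for the whole second after the job is handed in: The taped rung stands foot down in the blue pot at rest (foot within 45 mm of the pot's axis and less than 30 mm above its underside, rung at most 45 degrees from upright), and the pot stands upright (within 10 degrees) on the bench at rest (horizontal distance between taped_rung and pot below 0.045 m and z of taped_rung in the frame of pot below 0.03 m and angle between taped_rung's own z axis and vertical below 0.8 rad and angle between pot's own z axis and vertical below 0.17 rad and height (world z) of pot below 0.02 m and linear speed of each of taped_rung, pot below 0.03 m/s); the robot touches nothing.
It also fails if it takes over 40 s, if anything falls off the work surface, if the arm or the gripper's body presses on something with over 40 N, if the wrist force passes 120 N, or if a joint passes its speed limit or range.

### The arm

A 6-joint arm with a two-finger parallel gripper is mounted at the origin on a cart in front of the work surface, level with it; the furniture and walls round the work are solid. World frame = base frame: x ahead of the robot, y to its left, z up, the work surface at z = 0. Lengths are in m, angles in rad, forces in N, time in s.
With the tool pointing down it reaches from about 0.35 to 0.775 m from the base axis. Payload 5.5 kg.
Tool frame: the origin (TCP) lies at the very end of the fingers, on their centre line; the grasp point (between the pads) lies 19 mm behind it; z points along the fingers, y is the line along which they close (so a half turn about z gives the same grasp; the last joint's range is limited). The gripper opens to 85 mm and grips with 20 to 120 N. Pads are 22 mm wide; open, the fingers measure 114 mm over their backs; the gripper's body (76 mm by 85 mm) begins 54 mm behind the grasp point. The pads swing forward as they close: fully open they stand 13 mm farther back than shut.
Start: joints at [-0.14, 0.313, 0.046, 1.304, 0, 1.431], TCP at [0.575, -0, 0.205] pointing down, gripper open.
Joint ranges: [-2.76, 2.76], [-0.86, 1.69], [-1.03, 1.26], [-2.2, 2.34], [-1.47, 1.5], [-3.14, 3.14]. Speed limits (rad/s): [2.57, 2.57, 3.14, 3.14, 3.14, 3.14].

### API

Orientations are given as a unit quaternion [w, x, y, z].
In Python, from workcell import env, imaging, ticket gives the robot as it stands. The module is installed in compiled form; this text tells all that it offers.
- The arm moves only by the tool apply_moves, never from a script. Its argument "rows" is a list of rows, each an object with "xyz": the shift along the tool's x, y, z in mm, a list of three; "turn": the turn, a rotation vector about the tool's x, y, z in rad, a list of three; "grip": the opening, from 0 (shut) to 1 (fully open). A call has 1 to 12 rows; each row is the pose to reach, as a shift and turn from the pose commanded when the call began, along the tool's axes at that moment; what a row does not reach only later rows make up. A row lasts 1/12 s, in which the tool goes at most 41.7 mm and 7.16 degrees, less where a joint would pass 70% of its speed; a pose out of reach is approached as far as the arm can. A call with a gripper value outside its range is refused whole. The fingers move at their own pace and stop on an object; "force" is the grip in N (left out, the last holds). Time passes only in rows, so rows that repeat a pose let the fingers close. It gives the time, the measured TCP pose, the force, the opening and the grip force at its end, in the units of the state.
- env.get_state(): the state, without advancing time (a new reading comes with each control period).
- imaging.read_camera(name): name is "scene" or "side" or "wrist"; returns a dict with "color" (400x640x3 uint8, blue, green, red), "z_map" (400x640 float32, m along the optical axis (not along the pixel's ray), 0 where there is no reading), "camera_matrix" (3x3 intrinsics, pixels), "view" (4x4, takes a point from world to camera coordinates). Camera axes: x right, y down, z forward; pixel columns grow to the right and rows downward; lengths in m; the calibration is good to about 2 mm. A picture is of the moment at which its call begins.
- ticket.hand_in(): hands the job in; it is judged then, once.
The state is a dict: "clock": time; "joint_pos": joint angles; "qvel": joint speeds; "tau": joint torques, N m; "tcp_pos": TCP position; "orientation": TCP orientation; "wrist_force": force on the tool from outside, world axes, zero at the start; "ft_torque": the same for the moment, N m; "finger_gap": finger opening in m; "grip_force": force on a finger pad.
Only numpy, scipy, OpenCV 4.12 (cv2) and the standard library are available. Lean on these libraries where they do the work, as an engineer would, in place of code of your own. Each camera call takes 0.05 s, during which the arm holds its last target. There are 200 camera calls.

## Working session

There is one attempt and no reset: what is moved stays moved. The work goes in short steps, Python scripts to look and compute and a tool call to move; the robot and the scene stay as the last step left them, time stands still between calls to the robot, and variables do not carry over. Pictures are saved under pics/ and viewed, at most 10 in all, crops included, and the job is handed in when it is done.

Besides the shell and the picture viewer there is one more tool, called after "Emit:" by a JSON object that holds its "method" and its "body", one argument or row to a line. apply_moves: Moves the arm, as the interface text tells. Its arguments: {"type":"object","properties":{"rows":{"type":"array"},"force":{"type":"number"}},"required":["rows"]}

```bash
mkdir -p pics; cat > h.py <<'E'
import numpy as np, cv2
from workcell import env, imaging, ticket
def cloud(c):
    z=c["z_map"]; K=c["camera_matrix"]; v,u=np.indices(z.shape)
    p=np.stack([(u-K[0,2])/K[0,0]*z,(v-K[1,2])/K[1,1]*z,z],-1)
    V=c["view"]; P=(p-V[:3,3])@V[:3,:3]
    P[z<=0]=np.nan
    return P
E
python3 - <<'E'
from h import *
s=env.get_state(); print(s)
a=[]
for n in ("scene","side"):
    c=imaging.read_camera(n); np.savez(f"{n}.npz",**c); cv2.imwrite(f"pics/{n}0.png",c["color"])
    V=c["view"]; print(n,(-V[:3,:3].T@V[:3,3]).round(3),c["camera_matrix"][0,0])
E
```

```text
{'clock': 0.0, 'joint_pos': array([-1.39602933e-01,  3.14001962e-01,  4.49699741e-02,  1.30361012e+00,
       -1.95602389e-05,  1.43117558e+00]), 'qvel': array([ 0.00138803, -0.00031355, -0.00076976,  0.00073152,  0.00084393,
        0.00095513]), 'tau': array([-2.90074182e-03, -4.80629075e+01,  2.98531097e+01,  1.95313990e-02,
       -3.83516899e-04, -4.27451073e-05]), 'tcp_pos': array([5.74431718e-01, 6.20952829e-05, 2.04404357e-01]), 'orientation': array([-7.31158058e-04,  7.07100177e-01,  7.07112783e-01, -5.63229905e-04]), 'wrist_force': array([-0.3573364 ,  1.02508717,  0.53346076]), 'ft_torque': array([ 0.07513962,  0.00257806, -0.04804283]), 'grip_force': 0.0, 'finger_gap': 0.0854979214122769}
scene [ 0.169 -0.68   0.803] 429.42597316271036
side [ 0.502 -1.029  0.675] 503.82258706122184
```

View pics/scene0.png

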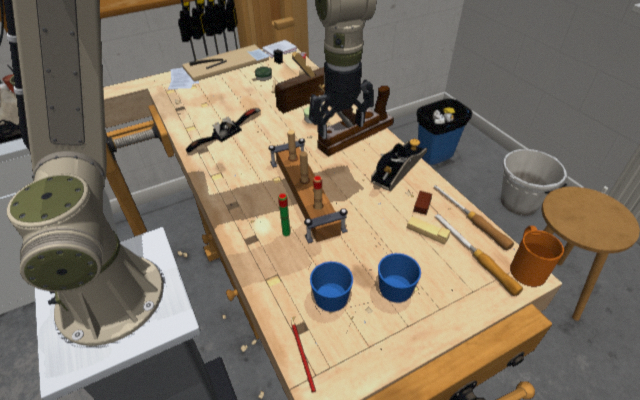

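View pics/side0.png

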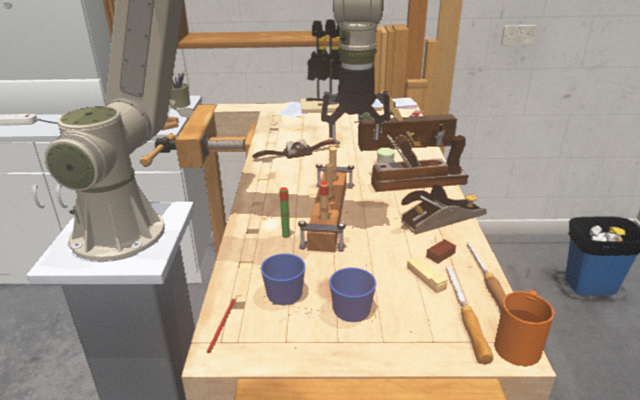

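The scene view shows the taped rung at about (318,190), in the rail's right-hand hole. The green look-alike stands at (284,215). There are two blue pots at (332,287) and (399,278), and the left one looks nearer the base.

```bash
python3 - <<'E'
from h import *
for n in ("scene","side"):
    c=dict(np.load(n+".npz")); P=cloud(c); hsv=cv2.cvtColor(c["color"],cv2.COLOR_BGR2HSV); H,S,Vv=cv2.split(hsv)
    print(n)
    def comps(m,name,amin):
        k,l,st,ce=cv2.connectedComponentsWithStats(m.astype(np.uint8))
        for i in range(1,k):
            if st[i,4]>=amin:
                q=P[(l==i)&np.isfinite(P[...,2])]
                if len(q) and 0.2<np.median(q[:,0])<0.9: print(name,ce[i].round(),st[i],"med",np.median(q,0).round(3),"lo",np.percentile(q,2,0).round(3),"hi",np.percentile(q,98,0).round(3))
    comps(((H<6)|(H>174))&(S>150)&(Vv>80),"red",25)
    comps((H>100)&(H<130)&(S>120)&(Vv>40),"blue",300)
    comps((H>45)&(H<80)&(S>100),"green",50)
    # pots: rim circle fit
    m=((H>100)&(H<130)&(S>120)).astype(np.uint8); k,l,st,ce=cv2.connectedComponentsWithStats(m)
    for i in range(1,k):
        if st[i,4]>300:
            q=P[(l==i)&np.isfinite(P[...,2])]; q=q[(q[:,2]>.06)&(q[:,2]<.078)]
            if len(q)<20: continue
            (x,y),r=cv2.minEnclosingCircle(q[:,:2].astype(np.float32)); A=np.c_[2*q[:,:2],np.ones(len(q))]; s=np.linalg.lstsq(A,(q[:,:2]**2).sum(1),rcond=None)[0]
            print("pot",ce[i].round(),np.round([x,y,r],4),"lsq",s[:2].round(4),np.sqrt(s[2]+s[0]**2+s[1]**2).round(4))
    # rail top
    q=P[(P[...,2]>.044)&(P[...,2]<.056)&(P[...,0]>.35)&(P[...,0]<.75)&(P[...,1]>-.3)&(P[...,1]<.25)&(H<20)&(S>60)]
    if len(q): print("rail",len(q),np.array(cv2.minAreaRect(q[:,:2].astype(np.float32))[:2]).round(3),cv2.minAreaRect(q[:,:2].astype(np.float32))[2])
    # rung tops
    m=((P[...,2]>.1)&(P[...,2]<.15)&(P[...,0]>.3)&(P[...,0]<.62)&(P[...,1]>-.3)&(P[...,1]<.2)); k,l,st,ce=cv2.connectedComponentsWithStats(m.astype(np.uint8))
    for i in range(1,k):
        if st[i,4]>20:
            q=P[l==i]; print("rung",ce[i].round(),np.median(q,0).round(4),q.min(0).round(3),q.max(0).round(3))
    cr=c["color"][130:260,230:360] if n=="scene" else c["color"][130:260,260:390]
    cv2.imwrite(f"pics/{n}c.png",cv2.resize(cr,None,fx=4,fy=4,interpolation=cv2.INTER_CUBIC))
E
```

```text
scene
red [317. 185.] [314 182   8   7  47] med [ 0.501 -0.02   0.123] lo [ 0.496 -0.023  0.114] hi [ 0.511 -0.012  0.133]
red [283. 203.] [279 200   8   7  45] med [ 0.409 -0.025  0.114] lo [ 0.403 -0.027  0.105] hi [ 0.418 -0.018  0.122]
red [303. 358.] [292 325  23  67 224] med [ 0.307 -0.328  0.007] lo [ 0.295 -0.388  0.003] hi [ 0.321 -0.257  0.01 ]
blue [398. 276.] [ 378  254   43   48 1565] med [ 0.564 -0.271  0.039] lo [ 0.515 -0.319  0.003] hi [ 0.596 -0.238  0.07 ]
blue [331. 285.] [ 310  262   43   49 1592] med [ 0.426 -0.216  0.038] lo [ 0.381 -0.271  0.003] hi [ 0.461 -0.189  0.07 ]
green [285. 221.] [280 207  10  29 190] med [ 0.41  -0.024  0.053] lo [ 0.404 -0.028  0.003] hi [ 0.418 -0.017  0.097]
pot [398. 276.] [ 0.5563 -0.2784  0.0442] lsq [ 0.5558 -0.2783] 0.0418
pot [331. 285.] [ 0.4216 -0.2304  0.0446] lsq [ 0.4214 -0.2302] 0.0418
rail 1534 [[0.61  0.077]
 [0.347 0.284]] 82.76344299316406
rung [291. 137.] [0.5278 0.1809 0.1248] [0.52  0.176 0.1  ] [0.54  0.196 0.142]
rung [303. 159.] [0.5149 0.0811 0.1255] [0.508 0.076 0.1  ] [0.527 0.098 0.142]
rung [317. 184.] 
[... 256 characters left out ...]
 hi [ 0.514 -0.015  0.134]
red [283. 196.] [281 193   6   7  39] med [ 0.414 -0.025  0.115] lo [ 0.409 -0.028  0.107] hi [ 0.42  -0.022  0.123]
red [220. 327.] [208 300  26  52 120] med [ 0.309 -0.335  0.007] lo [ 0.298 -0.388  0.004] hi [ 0.322 -0.259  0.01 ]
green [285. 227.] [283 217   5  20  74] med [ 0.414 -0.024  0.03 ] lo [ 0.409 -0.028  0.005] hi [ 0.419 -0.021  0.057]
rail 1257 [[ 0.583 -0.004]
 [ 0.562  0.302]] 75.90355682373047
rung [331. 164.] [0.5253 0.0877 0.1232] [0.511 0.075 0.1  ] [0.541 0.194 0.142]
rung [324. 191.] [ 0.5073 -0.018   0.1245] [ 0.498 -0.024  0.1  ] [ 0.517 -0.004  0.143]
rung [284. 194.] [ 0.4159 -0.0228  0.1189] [ 0.406 -0.028  0.1  ] [ 0.425 -0.007  0.133]
```

View pics/scenec.png

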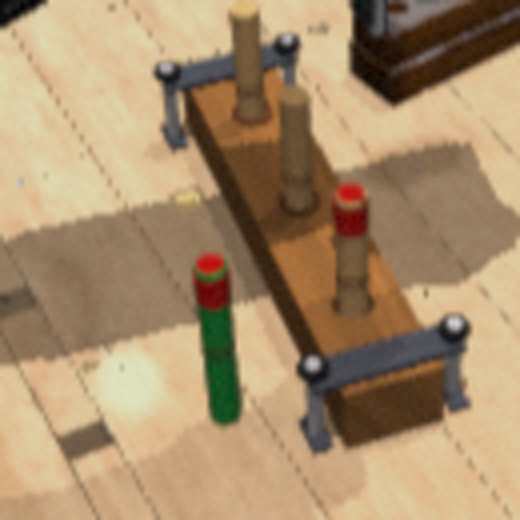

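Taped rung top is at about (0.506, -0.013). The rail's y axis is about (0.13, 0.99), so yaw is about -7.4°. The pot is at about (0.4215, -0.230). I'll hover above the rung and check with the wrist camera.

Emit:
{"method": "apply_moves", "body": {
  "rows": [
    {"xyz": [-5,-25,0],"turn": [0,0,0.07],"grip": 0.7},
    {"xyz": [-9,-48,0],"turn": [0,0,0.13],"grip": 0.7},
    {"xyz": [-13,-68,0],"turn": [0,0,0.13],"grip": 0.7},
    {"xyz": [-13,-68,0],"turn": [0,0,0.13],"grip": 0.7},
    {"xyz": [-13,-68,0],"turn": [0,0,0.13],"grip": 0.7},
    {"xyz": [-13,-68,0],"turn": [0,0,0.13],"grip": 0.7}
  ]
}}

```text
clock: 0.6
tcp_pos: [0.5076, -0.013, 0.2054]
orientation: [0.0, 0.752, 0.66, 0.0]
wrist_force: [0.2, 0.1, 1.1]
finger_gap: 0.0595
grip_force: 0.0
```

```bash
cat > top.py <<'E'
from h import *
from scipy.spatial.transform import Rotation as R
import sys
s=env.get_state(); q=s["orientation"]; M=R.from_quat(q,scalar_first=True).as_matrix()
print("t",s["clock"],"tcp",s["tcp_pos"].round(4),"toolx",M[:,0].round(3),"F",s["wrist_force"].round(1),"gap",s["finger_gap"])
c=imaging.read_camera("wrist"); cv2.imwrite(f"pics/{sys.argv[1]}.png",c["color"])
K=c["camera_matrix"]; V=c["view"]; C=-V[:3,:3].T@V[:3,3]
H,S,Vv=cv2.split(cv2.cvtColor(c["color"],cv2.COLOR_BGR2HSV))
m=(((H<6)|(H>174))&(S>140)&(Vv>70)).astype(np.uint8); P=cloud(c)
k,l,st,ce=cv2.connectedComponentsWithStats(m)
for i in range(1,k):
    if st[i,4]<60: continue
    p=P[l==i]; p=p[np.isfinite(p[:,2])]; z=np.percentile(p[:,2],95); t=p[p[:,2]>z-.004]
    ctr=(t[:,:2].min(0)+t[:,:2].max(0))/2
    d=np.r_[ctr,z]-s["tcp_pos"]
    print(ce[i].round(),st[i],"z95",z.round(4),"topctr",ctr.round(4),"mean",t.mean(0).round(4),len(t),"tool mm",(M.T@d*1000).round(1))
E
python3 top.py w1
```

```text
t 0.6 tcp [ 0.5076 -0.013   0.2054] toolx [0.13  0.992 0.   ] F [0.2 0.1 1.1] gap 0.05953623212613736
[316. 197.] [307 189  18  18 250] z95 0.1409 topctr [ 0.5065 -0.0101] mean [ 0.5068 -0.0099  0.1399] 249 tool mm [ 2.7 -1.5 64.5]
[215. 212.] [207 204  17  16 207] z95 0.1309 topctr [ 0.4143 -0.0147] mean [ 0.4141 -0.0148  0.13  ] 206 tool mm [-13.7 -92.3  74.4]
```

View pics/w1.png

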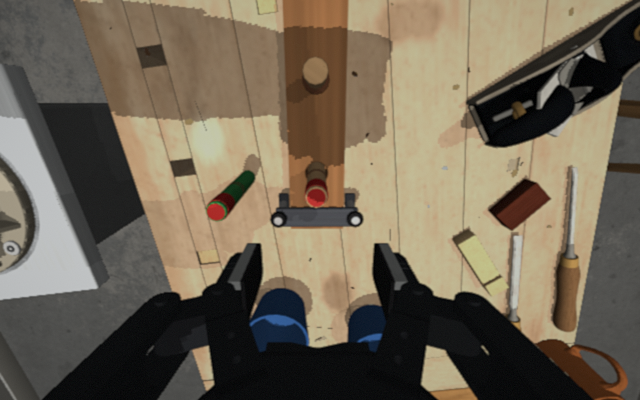

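The wrist view shows the red top at (316,197), centred between the fingers with the middle rung behind it. The fit is good, so I'll descend and close.

Emit:
{"method": "apply_moves", "body": {
  "rows": [
    {"xyz": [2,-1,25],"turn": [0,0,0],"grip": 0.7},
    {"xyz": [2,-1,50],"turn": [0,0,0],"grip": 0.7},
    {"xyz": [2,-1,75],"turn": [0,0,0],"grip": 0.7},
    {"xyz": [2,-1,95],"turn": [0,0,0],"grip": 0.7},
    {"xyz": [2,-1,109],"turn": [0,0,0],"grip": 0.7},
    {"xyz": [2,-1,109],"turn": [0,0,0],"grip": 0.5},
    {"xyz": [2,-1,109],"turn": [0,0,0],"grip": 0},
    {"xyz": [2,-1,109],"turn": [0,0,0],"grip": 0},
    {"xyz": [2,-1,109],"turn": [0,0,0],"grip": 0},
    {"xyz": [2,-1,109],"turn": [0,0,0],"grip": 0},
    {"xyz": [2,-1,109],"turn": [0,0,0],"grip": 0},
    {"xyz": [2,-1,109],"turn": [0,0,0],"grip": 0}
  ],
  "force": 30
}}

```text
clock: 1.65
tcp_pos: [0.5073, -0.0111, 0.0974]
orientation: [0.001, 0.752, 0.66, 0.001]
wrist_force: [0.1, -0.4, 3.6]
finger_gap: 0.0187
grip_force: 29.6
```

Emit:
{"method": "apply_moves", "body": {
  "rows": [
    {"xyz": [3,0,0],"turn": [0,0,0],"grip": 0},
    {"xyz": [6,0,0],"turn": [0,0,0],"grip": 0},
    {"xyz": [9,0,0],"turn": [0,0,0],"grip": 0},
    {"xyz": [10,0,0],"turn": [0,0,0],"grip": 0},
    {"xyz": [10,0,0],"turn": [0,0,0],"grip": 0},
    {"xyz": [10,0,0],"turn": [0,0,0],"grip": 0},
    {"xyz": [10,0,0],"turn": [0,0,0],"grip": 0}
  ]
}}

```text
clock: 2.23
tcp_pos: [0.5085, -0.0014, 0.0974]
orientation: [0.001, 0.752, 0.66, 0.0]
wrist_force: [-1.0, -1.5, 5.3]
finger_gap: 0.0185
grip_force: 29.9
```

```bash
cat > lean.py <<'E'
from h import *
import sys
s=env.get_state(); print(s["tcp_pos"].round(4),s["wrist_force"].round(1))
for n in ("scene","side","wrist"):
    c=imaging.read_camera(n); cv2.imwrite(f"pics/{n}_{sys.argv[1]}.png",c["color"]); P=cloud(c)
    H,S,V=cv2.split(cv2.cvtColor(c["color"],cv2.COLOR_BGR2HSV))
    m=((H<6)|(H>174))&(S>140)&(V>60)&(abs(P[...,0]-.506)<.05)&(abs(P[...,1]+.012)<.05)
    q=P[m]
    if len(q): print(n,len(q),q.mean(0).round(4),q.min(0).round(4),q.max(0).round(4), "top",q[q[:,2]>q[:,2].max()-.004].mean(0).round(4))
E
python3 lean.py L
```

```text
[ 0.5085 -0.0014  0.0974] [-1.  -1.5  5.3]
scene 60 [ 0.5061 -0.0087  0.1283] [ 0.498  -0.0138  0.1136] [0.5156 0.0023 0.1423] top [ 0.5081 -0.0034  0.1403]
side 53 [ 0.508  -0.0095  0.127 ] [ 0.5004 -0.015   0.1146] [0.5166 0.0018 0.1408] top [ 0.5094 -0.0026  0.1396]
wrist 811 [0.5086 0.0011 0.1393] [ 0.5002 -0.0089  0.1325] [0.518  0.0104 0.1423] top [5.084e-01 2.000e-04 1.399e-01]
```

Top moved left by about 10 mm with little force. I'll add a small margin, then rock right.

Emit:
{"method": "apply_moves", "body": {
  "rows": [
    {"xyz": [1,0,0],"turn": [0,0,0],"grip": 0},
    {"xyz": [1,0,0],"turn": [0,0,0],"grip": 0},
    {"xyz": [1,0,0],"turn": [0,0,0],"grip": 0}
  ]
}}

```text
clock: 2.63
tcp_pos: [0.5085, -0.0007, 0.0973]
orientation: [0.001, 0.752, 0.66, 0.0]
wrist_force: [-0.5, -2.1, 4.9]
finger_gap: 0.0187
grip_force: 29.9
```

Emit:
{"method": "apply_moves", "body": {
  "rows": [
    {"xyz": [-4,0,0],"turn": [0,0,0],"grip": 0},
    {"xyz": [-8,0,0],"turn": [0,0,0],"grip": 0},
    {"xyz": [-12,0,0],"turn": [0,0,0],"grip": 0},
    {"xyz": [-16,0,0],"turn": [0,0,0],"grip": 0},
    {"xyz": [-20,0,0],"turn": [0,0,0],"grip": 0},
    {"xyz": [-22,0,0],"turn": [0,0,0],"grip": 0},
    {"xyz": [-22,0,0],"turn": [0,0,0],"grip": 0},
    {"xyz": [-22,0,0],"turn": [0,0,0],"grip": 0},
    {"xyz": [-22,0,0],"turn": [0,0,0],"grip": 0}
  ]
}}

```text
clock: 3.38
tcp_pos: [0.5058, -0.021, 0.0973]
orientation: [0.0, 0.751, 0.66, 0.001]
wrist_force: [0.1, 2.4, 5.4]
finger_gap: 0.0182
grip_force: 30.0
```

```bash
python3 lean.py R
```

```text
[ 0.5058 -0.021   0.0973] [0.1 2.4 5.4]
scene 57 [ 0.5033 -0.0271  0.1292] [ 0.4954 -0.0331  0.1137] [ 0.5132 -0.0173  0.1424] top [ 0.5054 -0.0236  0.1403]
side 52 [ 0.5055 -0.0273  0.1273] [ 0.4981 -0.0315  0.1153] [ 0.5119 -0.0171  0.1421] top [ 0.5057 -0.0222  0.1402]
wrist 1147 [ 0.5064 -0.016   0.1343] [ 0.4628 -0.0288  0.1137] [ 0.5153 -0.0081  0.1966] top [ 0.4631 -0.0274  0.196 ]
```

Both directions give by about 10 mm, with symmetric forces. Next: a touch more right, re-centre, draw it straight up.

Emit:
{"method": "apply_moves", "body": {
  "rows": [
    {"xyz": [-1,0,0],"turn": [0,0,0],"grip": 0},
    {"xyz": [-1,0,0],"turn": [0,0,0],"grip": 0},
    {"xyz": [-1,0,0],"turn": [0,0,0],"grip": 0},
    {"xyz": [4,0,0],"turn": [0,0,0],"grip": 0},
    {"xyz": [8,0,0],"turn": [0,0,0],"grip": 0},
    {"xyz": [10,0,0],"turn": [0,0,0],"grip": 0},
    {"xyz": [10,0,0],"turn": [0,0,0],"grip": 0},
    {"xyz": [10,0,-8],"turn": [0,0,0],"grip": 0},
    {"xyz": [10,0,-16],"turn": [0,0,0],"grip": 0},
    {"xyz": [10,0,-24],"turn": [0,0,0],"grip": 0},
    {"xyz": [10,0,-24],"turn": [0,0,0],"grip": 0}
  ],
  "force": 40
}}

```text
clock: 4.45
tcp_pos: [0.5073, -0.012, 0.1223]
orientation: [0.001, 0.752, 0.66, 0.001]
wrist_force: [-0.5, -0.1, -0.4]
finger_gap: 0.0181
grip_force: 39.3
```

Emit:
{"method": "apply_moves", "body": {
  "rows": [
    {"xyz": [0,0,-10],"turn": [0,0,0],"grip": 0},
    {"xyz": [0,0,-22],"turn": [0,0,0],"grip": 0},
    {"xyz": [0,0,-40],"turn": [0,0,0],"grip": 0},
    {"xyz": [0,0,-60],"turn": [0,0,0],"grip": 0},
    {"xyz": [0,0,-80],"turn": [0,0,0],"grip": 0},
    {"xyz": [0,0,-90],"turn": [0,0,0],"grip": 0},
    {"xyz": [0,0,-90],"turn": [0,0,0],"grip": 0},
    {"xyz": [0,0,-90],"turn": [0,0,0],"grip": 0}
  ]
}}

```text
clock: 5.12
tcp_pos: [0.5064, -0.0119, 0.2104]
orientation: [0.0, 0.752, 0.66, 0.0]
wrist_force: [-1.6, -0.4, -0.6]
finger_gap: 0.0179
grip_force: 39.3
```

```bash
python3 - <<'E'
from h import *
s=env.get_state(); print(s["clock"],s["tcp_pos"].round(4),s["wrist_force"].round(1),s["finger_gap"],s["grip_force"])
a=[]
for n,(r,c0) in dict(scene=(60,200),side=(80,220)).items():
    c=imaging.read_camera(n); a.append(cv2.resize(c["color"][r:r+260,c0:c0+200],None,fx=2,fy=2)); P=cloud(c)
    t=s["tcp_pos"]; m=(abs(P[...,0]-t[0])<.035)&(abs(P[...,1]-t[1])<.035)&(P[...,2]<t[2]-.004)&(P[...,2]>.06)
    q=P[m]; print(n,len(q))
    for z in np.arange(.09,.21,.02):
        w=q[abs(q[:,2]-z)<.01]
        if len(w): print(z.round(2),len(w),w.mean(0).round(4))
    np.savez(n+"2.npz",**c)
cv2.imwrite("pics/lift.png",np.hstack(a))
E
```

```text
5.1167 [ 0.5064 -0.0119  0.2104] [-1.6 -0.4 -0.6] 0.017875189506911884 39.29055084474385
scene 216
0.13 40 [ 0.5019 -0.0153  0.1315]
0.15 52 [ 0.5019 -0.0157  0.15  ]
0.17 51 [ 0.5023 -0.0164  0.1698]
0.19 55 [ 0.5016 -0.0171  0.1901]
side 269
0.13 52 [ 0.5061 -0.0152  0.1315]
0.15 64 [ 0.5066 -0.0159  0.1505]
0.17 60 [ 0.5063 -0.0166  0.1704]
0.19 71 [ 0.5061 -0.0163  0.19  ]
```

View pics/lift.png

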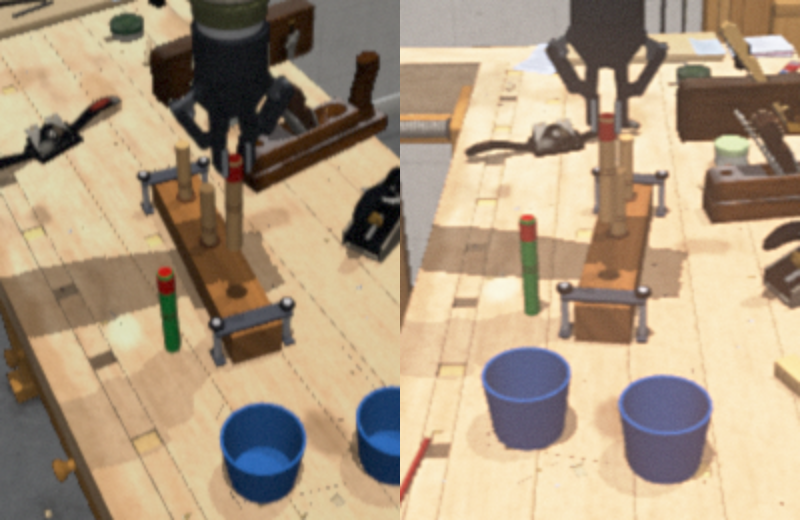

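The rung is out, vertical and held, with its foot at about z = 0.123. The hole is empty, and the target pot is at lower left in both views. Next I'll carry it over the pot.

Emit:
{"method": "apply_moves", "body": {
  "rows": [
    {"xyz": [-15,-4,0],"turn": [0,0,0],"grip": 0},
    {"xyz": [-40,-10,0],"turn": [0,0,0],"grip": 0},
    {"xyz": [-68,-17,0],"turn": [0,0,0],"grip": 0},
    {"xyz": [-96,-23,0],"turn": [0,0,0],"grip": 0},
    {"xyz": [-124,-30,0],"turn": [0,0,0],"grip": 0},
    {"xyz": [-152,-37,0],"turn": [0,0,0],"grip": 0},
    {"xyz": [-180,-44,0],"turn": [0,0,0],"grip": 0},
    {"xyz": [-205,-50,0],"turn": [0,0,0],"grip": 0},
    {"xyz": [-220,-53,0],"turn": [0,0,0],"grip": 0},
    {"xyz": [-227,-55,0],"turn": [0,0,0],"grip": 0},
    {"xyz": [-227,-55,0],"turn": [0,0,0],"grip": 0},
    {"xyz": [-227,-55,0],"turn": [0,0,0],"grip": 0}
  ]
}}

```text
clock: 6.22
tcp_pos: [0.4218, -0.2293, 0.2095]
orientation: [-0.001, 0.752, 0.659, 0.0]
wrist_force: [0.5, -0.3, -1.9]
finger_gap: 0.0181
grip_force: 39.3
```

```bash
python3 - <<'E'
from h import *
s=env.get_state(); print(s["clock"],s["tcp_pos"].round(4),s["wrist_force"].round(1),s["finger_gap"],s["grip_force"])
a=[]
for n in ("scene","side"):
    c=imaging.read_camera(n); P=cloud(c); t=s["tcp_pos"]
    a.append(c["color"][130:350,220:420])
    m=(abs(P[...,0]-t[0])<.035)&(abs(P[...,1]-t[1])<.035)&(P[...,2]<t[2]-.004)&(P[...,2]>.085)
    q=P[m]; print(n,"foot z",q[:,2].min().round(4),"lo/hi",q.min(0).round(4),q.max(0).round(4))
    for z in (.12,.13,.15,.18):
        w=q[abs(q[:,2]-z)<.01]; 
        if len(w): print(z,w.mean(0).round(4))
    B=c["color"].astype(int); m=(B[...,0]>B[...,2]+25)&(abs(P[...,0]-.42)<.07)&(abs(P[...,1]+.23)<.07)&(P[...,2]>.062)&(P[...,2]<.08)
    q=P[m]; A=np.c_[2*q[:,:2],np.ones(len(q))]; k=np.linalg.lstsq(A,(q[:,:2]**2).sum(1),rcond=None)[0]
    print("rim",len(q),k[:2].round(4),np.sqrt(k[2]+k[:2]@k[:2]).round(4),q.min(0).round(3),q.max(0).round(3))
cv2.imwrite("pics/over.png",cv2.resize(np.hstack(a),None,fx=2,fy=2))
E
```

```text
6.2167 [ 0.4218 -0.2293  0.2095] [ 0.5 -0.3 -1.9] 0.018141415119819378 39.260580172995105
scene foot z 0.1213 lo/hi [ 0.4105 -0.2386  0.1213] [ 0.4289 -0.2203  0.2047]
0.12 [ 0.4165 -0.2313  0.1264]
0.13 [ 0.4166 -0.2315  0.1314]
0.15 [ 0.4174 -0.232   0.1498]
0.18 [ 0.417  -0.2332  0.1806]
rim 303 [ 0.4214 -0.23  ] 0.0421 [ 0.378 -0.274  0.062] [ 0.466 -0.186  0.072]
side foot z 0.121 lo/hi [ 0.4127 -0.2398  0.121 ] [ 0.4326 -0.2233  0.2053]
0.12 [ 0.4237 -0.2315  0.1262]
0.13 [ 0.4236 -0.2318  0.1317]
0.15 [ 0.4232 -0.2326  0.1502]
0.18 [ 0.4236 -0.2335  0.1796]
rim 288 [ 0.4237 -0.2296] 0.0421 [ 0.38  -0.274  0.062] [ 0.468 -0.184  0.073]
```

View pics/over.png

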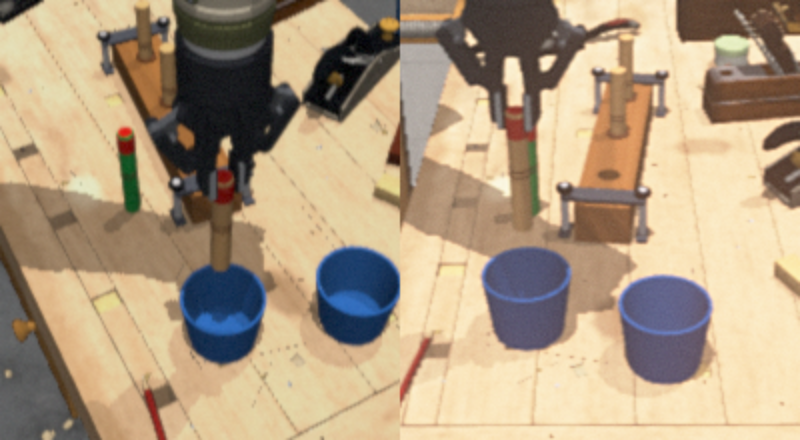

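The rung hangs centred over the pot, with its foot at z ≈ 0.122 and the pot axis at (0.4225, -0.230). Now I'll lower it.

Emit:
{"method": "apply_moves", "body": {
  "rows": [
    {"xyz": [0,0,15],"turn": [0,0,0],"grip": 0},
    {"xyz": [0,0,35],"turn": [0,0,0],"grip": 0},
    {"xyz": [0,0,55],"turn": [0,0,0],"grip": 0},
    {"xyz": [0,0,75],"turn": [0,0,0],"grip": 0},
    {"xyz": [0,0,90],"turn": [0,0,0],"grip": 0},
    {"xyz": [0,0,100],"turn": [0,0,0],"grip": 0},
    {"xyz": [0,0,106],"turn": [0,0,0],"grip": 0},
    {"xyz": [0,0,110],"turn": [0,0,0],"grip": 0},
    {"xyz": [0,0,113],"turn": [0,0,0],"grip": 0},
    {"xyz": [0,0,113],"turn": [0,0,0],"grip": 0},
    {"xyz": [0,0,113],"turn": [0,0,0],"grip": 0},
    {"xyz": [0,0,113],"turn": [0,0,0],"grip": 0}
  ]
}}

```text
clock: 7.32
tcp_pos: [0.4227, -0.2302, 0.098]
orientation: [0.001, 0.752, 0.66, 0.0]
wrist_force: [0.3, -0.4, -1.3]
finger_gap: 0.0179
grip_force: 39.3
```

Foot is about 10 mm up, with no contact yet. I'll lower until contact.

Emit:
{"method": "apply_moves", "body": {
  "rows": [
    {"xyz": [0,0,1],"turn": [0,0,0],"grip": 0},
    {"xyz": [0,0,2],"turn": [0,0,0],"grip": 0},
    {"xyz": [0,0,3],"turn": [0,0,0],"grip": 0},
    {"xyz": [0,0,3],"turn": [0,0,0],"grip": 0},
    {"xyz": [0,0,3],"turn": [0,0,0],"grip": 0}
  ]
}}

```text
clock: 7.73
tcp_pos: [0.4222, -0.2298, 0.0943]
orientation: [0.0, 0.752, 0.66, 0.0]
wrist_force: [-0.3, 0.7, -0.8]
finger_gap: 0.0179
grip_force: 39.3
```

Emit:
{"method": "apply_moves", "body": {
  "rows": [
    {"xyz": [0,0,1],"turn": [0,0,0],"grip": 0},
    {"xyz": [0,0,2],"turn": [0,0,0],"grip": 0},
    {"xyz": [0,0,2],"turn": [0,0,0],"grip": 0},
    {"xyz": [0,0,2],"turn": [0,0,0],"grip": 0}
  ]
}}

```text
clock: 8.07
tcp_pos: [0.4223, -0.2299, 0.0924]
orientation: [0.0, 0.752, 0.66, 0.0]
wrist_force: [0.8, 0.4, 0.9]
finger_gap: 0.0181
grip_force: 39.4
```

The force is starting to rise, so the foot is within 1–2 mm of the floor. I'll release slowly and then withdraw upward.

Emit:
{"method": "apply_moves", "body": {
  "rows": [
    {"xyz": [0,0,0],"turn": [0,0,0],"grip": 0.25},
    {"xyz": [0,0,0],"turn": [0,0,0],"grip": 0.35},
    {"xyz": [0,0,0],"turn": [0,0,0],"grip": 0.5},
    {"xyz": [0,0,0],"turn": [0,0,0],"grip": 0.8},
    {"xyz": [0,0,0],"turn": [0,0,0],"grip": 0.8},
    {"xyz": [0,0,0],"turn": [0,0,0],"grip": 0.8},
    {"xyz": [0,0,-10],"turn": [0,0,0],"grip": 0.8},
    {"xyz": [0,0,-30],"turn": [0,0,0],"grip": 0.8},
    {"xyz": [0,0,-60],"turn": [0,0,0],"grip": 0.8},
    {"xyz": [0,0,-90],"turn": [0,0,0],"grip": 0.8},
    {"xyz": [0,0,-120],"turn": [0,0,0],"grip": 0.8},
    {"xyz": [0,0,-120],"turn": [0,0,0],"grip": 0.8}
  ]
}}

```text
clock: 9.07
tcp_pos: [0.4248, -0.2318, 0.2191]
orientation: [0.005, 0.752, 0.66, 0.001]
wrist_force: [1.5, -0.1, 0.4]
finger_gap: 0.0681
grip_force: 0.0
```

Emit:
{"method": "apply_moves", "body": {
  "rows": [
    {"xyz": [0,0,-10],"turn": [0,0,0],"grip": 0.8},
    {"xyz": [0,0,-20],"turn": [0,0,0],"grip": 0.8},
    {"xyz": [0,0,-20],"turn": [0,0,0],"grip": 0.8},
    {"xyz": [0,0,-20],"turn": [0,0,0],"grip": 0.8},
    {"xyz": [0,0,-20],"turn": [0,0,0],"grip": 0.8},
    {"xyz": [0,0,-20],"turn": [0,0,0],"grip": 0.8}
  ]
}}

```text
clock: 9.57
tcp_pos: [0.4217, -0.2295, 0.2314]
orientation: [-0.001, 0.752, 0.66, -0.0]
wrist_force: [0.4, -0.2, -1.4]
finger_gap: 0.0684
grip_force: 0.0
```

```bash
python3 - <<'E'
from h import *
s=env.get_state(); print(s["clock"],s["tcp_pos"].round(4),s["wrist_force"].round(1),s["finger_gap"],s["grip_force"])
a=[imaging.read_camera(n)["color"][130:350,220:420] for n in ("scene","side")]
cv2.imwrite("pics/end.png",cv2.resize(np.hstack(a),None,fx=2,fy=2))
E
```

```text
9.5667 [ 0.4217 -0.2295  0.2314] [ 0.4 -0.2 -1.4] 0.06842529595818105 0.0
```

View pics/end.png

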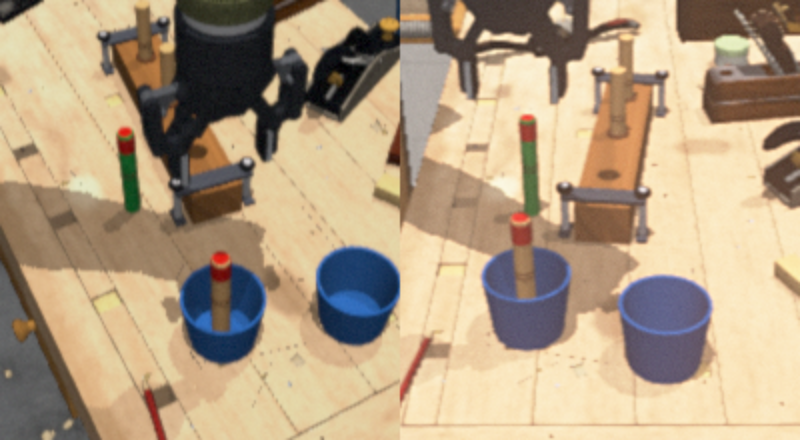

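The taped rung stands upright in the nearer pot (red top at (221,258) in the left half), and the gripper is clear above it. Handing in.

```bash
python3 -c "
from workcell import ticket; print(ticket.hand_in())"
```

```text
the job is handed in; nothing more can be done
None
```

I rocked the taped rung about 10 mm left, then about 10 mm right, drew it straight out and stood it upright in the nearer blue pot; the job is handed in, but no verdict came back.

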